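# Fetch the tea strainer from behind on a crowded hook

### The arm

A 6-joint arm with a two-finger parallel gripper is mounted at the origin on the work surface. World frame = base frame: x ahead of the robot, y to its left, z up, the work surface at z = 0. Lengths are in mm, angles in rad, forces in N, time in s.
With the tool pointing down it reaches from about 400 to 925 mm from the base axis. Payload 12.5 kg.
Tool frame: the origin (TCP) lies midway between the tips of the shut fingers; the grasp point (between the pads) lies 19 mm behind it (env.pinch_z is the z of the grasp point in the tool frame, in mm); z points along the fingers, y is the line along which they close (so a half turn about z gives the same grasp; the last joint's range is limited). The gripper opens to 95 mm and grips with 3 to 60 N. Pads are 20 mm wide; open, the fingers measure 119 mm over their backs; the gripper's body (75 mm by 180 mm) begins 59 mm behind the grasp point.
Start: joints at [-1.38, 0.491, 1.559, -0, 1.092, -0.106], TCP at [182.811, -597.685, 214.661] pointing down, gripper open.
Joint ranges: [-3.1, 3.1], [-0.84, 2.19], [0.05, 2.79], [-1.13, 4.28], [0.06, 2.93], [-2.69, 2.69]. Speed limits (rad/s): [2.22, 2.22, 2.79, 3.14, 3.14, 3.14].

### API

Orientations are given as [roll, pitch, yaw] about the fixed x, y, z axes, in that order (R = Rz(yaw) Ry(pitch) Rx(roll)).
In Python, from cell import env, eyes gives the robot as it stands.
- The arm moves only by the shell command python3 -m inch 'ROWS'. ROWS is JSON, a list of rows, each a list of 3 entries, a list of its own where there are three numbers: the shift along the tool's x, y, z in units of 60 mm (1.0 is 60 mm), then the turn about the tool's z in units of 5 degrees (1.0 is 5 degrees), then the closure, from -1 (fully open) to 1 (shut). In form: [[[tx, ty, tz], turn, claw], ...]. A call has exactly 10 rows; each row shifts and turns the commanded pose from where the row before left it, along the tool's axes as they then stand; what a row does not reach is not made up. A row lasts 1/8 s, in which the tool goes at most 62.5 mm and 10.7 degrees, less where a joint would pass 70% of its speed; a pose out of reach is approached as far as the arm can. A call is refused whole if a number of a shift passes 1 or a number of a turn 1, either way. A call with a gripper value outside its range is refused whole. The fingers move at their own pace and stop on an object; the grip force is fixed at half the most. Time passes only in rows, so rows that do not move let the fingers close, or fill a call up. It gives the time, the measured TCP pose, the force, the opening and the grip force at its end, in the units of the state.
- env.state(): the state, without advancing time (a new reading comes with each control period).
- eyes.read_camera(name): name is "scene" or "top"; returns a dict with "pixels" (400x640x3 uint8, red, green, blue), "fx", "fy", "cx", "cy" (pixels), "distortion" ([k1, k2, p1, p2, k3] as OpenCV has them; the pictures are not rectified), "extrinsics" (4x4, takes a point from world to camera coordinates). Camera axes: x right, y down, z forward; pixel columns grow to the right and rows downward; lengths in mm; the calibration is good to about 2 mm. A picture is of the moment at which its call begins. There is no depth.
- env.job_done(): hands the job in; it is judged then, once.
Trained networks look in a picture, given as the dict that the camera call returned (one of the last four; its "shot" number tells which), for a name from the list of things; names that differ only in an ending like _2 or _b are one class to them, and where a whole thing is asked for, a point or a joint stands for the part that bears it (a point fixed in the world has none). Each returns a list of dicts, best first, with "score" (0 to 1); they miss things now and then, are a little off and sometimes report something else, mostly with a low value. They report only what shows in the picture. A call takes as long as a camera call. They do not tell look-alikes from the thing itself.
- eyes.boxes_of(name, picture): "centre" ([row, column] in pixels, amid what is visible of it).
- eyes.cut_out(name, picture): "mask" (400x640 bool, what is visible of it) and "centre" ([row, column] in pixels, amid what is visible of it).
- eyes.spot_point(name, picture): "centre" ([row, column] in pixels: a listed point, or the origin of a listed thing).
The state is a dict: "t": time; "joints": joint angles; "qvel": joint speeds; "tau": joint torques, N m; "eef_pos": TCP position; "tcp_rot": TCP orientation; "ft_force": force on the tool from outside, world axes, zero at the start; "moment": the same for the moment, N m; "opening": opening from 0.0 (shut) to 1.0 (fully open); "grip_force": force on a finger pad.
Only numpy, scipy, OpenCV 4.12 (cv2) and the standard library are available. Lean on these libraries where they do the work, as an engineer would, in place of code of your own. Each camera call takes 0.05 s, during which the arm holds its last target. There are 200 camera calls.

### The job

The tea strainer hangs at the back of the crowded hook, behind the wooden cup clip and the round wooden pot rest. First move both of those over to hang on the empty hook, then take the strainer off and set it gently into the mouth of the frosted glass pitcher, so that its flange sits flat on the rim with the pitcher standing upright. Leave the teapot, the two cups and the lidded tray as they are.

Things in the scene. Friction and masses are not known exactly. Their poses are not given: they have to be found in the camera images.
- hook_full: Crowded steel hook stand, fixed to the counter. Foot 120 across, 12 high; post 14 across, 228 high; round arm 8 thick sticks out level toward the robot (stand's -x) to 165 from the post's axis. Origin: under the post; y across the arm. Strainer about 54 from the post, the two wooden things about 106 and 138, in either order.
- hook_spare: Empty steel hook stand, same shape, fixed to the counter. Foot 120 across, 12 high; post 14 across, 228 high; round arm 8 thick sticks out level toward the robot (stand's -x) to 165 from the post's axis. Origin: under the post; y across the arm. 
- hook_full_arm (a point): Axis of the crowded hook's arm on the post's axis, 220 above the counter; axes as the stand's, the arm runs along -x to -165 mm. The last 7 mm slopes up, so the tip's top is 14 above the axis: loops must be lifted to pass over it. The arm is level and things stay where they are put along it.
- hook_spare_arm (a point): Axis of the empty hook's arm on the post's axis, 220 above the counter; axes as the stand's, the arm runs along -x to -165 mm. The last 7 mm slopes up, so the tip's top is 14 above the axis: loops must be lifted to pass over it. The arm is level and things stay where they are put along it.
- strainer: Steel tea strainer, 110 g. Top: a closed upright loop, 42 wide (its y), 12 thick (its x, along the hook arm), flat upright sides to grip across; opening 30 wide, 34 high; top bar 8 thick, shallow V beneath. Origin: top of the opening, mid-thickness, 4 above the arm's axis when hung. Sides end 42 below it. Two legs spread to a flange 76 across, 4 thick; basket below.
- strainer_seat (a point): Centre of the underside of the strainer's flange, 80 straight below the strainer's origin. The basket under it tapers from 54 across to 36 across and is 38 deep (bottom 118 below the strainer's origin).
- cup_clip: Wooden cup clip, 60 g. Top: a closed upright loop, 42 wide (its y), 12 thick (its x, along the hook arm), flat upright sides to grip across; opening 30 wide, 34 high; top bar 8 thick, shallow V beneath. Origin: top of the opening, mid-thickness, 4 above the arm's axis when hung. Sides end 42 below it. Two prongs reach 132 below the origin, 36 wide.
- pot_rest: Wooden pot rest, 60 g. Top: a closed upright loop, 42 wide (its y), 12 thick (its x, along the hook arm), flat upright sides to grip across; opening 30 wide, 34 high; top bar 8 thick, shallow V beneath. Origin: top of the opening, mid-thickness, 4 above the arm's axis when hung. Sides end 42 below it. Upright disc 72 across, 12 thick, reaches 112 below.
- pitcher: Frosted glass pitcher, about 380 g, loose on the counter, empty; 100 high, mouth 72 across outside and 64 inside, small handle on its +y side reaching 66 from the axis and below the rim. Origin: centre of its underside.
- pitcher_rim (a point): Centre of the pitcher's mouth, level with the rim.
- cup_a: Celadon cup, 58 across, 42 high; stands between the two hooks, nearer the robot. Origin under its centre.
- cup_b: The other celadon cup, same size, behind the pitcher.
- teapot: Red clay teapot, 88 across the body, about 140 from spout to handle, 92 high; far right corner. Origin under its centre.
- tray: Aluminium tray box with a latched lid, 206 by 266, 53 high, fixed, at the far left. Origin under its centre.
There are look-alikes about, which are no part of the job. Leave any blue or orange look-alike of the strainer alone.

How it is judged (in metres and radians):
On the way:
1. the cup clip and the pot rest both hang on the empty hook, let go, while the strainer still hangs on its own hook (x of cup_clip in the frame of hook_spare_arm between -0.16 and -0.005 m and y of cup_clip in the frame of hook_spare_arm between -0.012 and 0.012 m and z of cup_clip in the frame of hook_spare_arm between -0.002 and 0.009 m and angle between each of cup_clip, pot_rest, strainer's own z axis and vertical below 0.3 rad and x of pot_rest in the frame of hook_spare_arm between -0.16 and -0.005 m and y of pot_rest in the frame of hook_spare_arm between -0.012 and 0.012 m and z of pot_rest in the frame of hook_spare_arm between -0.002 and 0.009 m and contact force between each of cup_clip, pot_rest and the fingers below 0.05 N and x of strainer in the frame of hook_full_arm between -0.16 and -0.005 m and y of strainer in the frame of hook_full_arm between -0.012 and 0.012 m and z of strainer in the frame of hook_full_arm between -0.002 and 0.009 m), for 0.2 s.
At the end, for the whole second after the job is handed in: Clip and pot rest hang on the arm of the once-empty hook (loop top on the arm, within 12 mm sideways, tilt under 0.3 rad). Strainer in the pitcher, flange on the rim (height within 4 mm, centre within 9 mm, tilt under 0.09 rad). Pitcher upright on the counter. All let go and at rest (x of cup_clip in the frame of hook_spare_arm between -0.16 and -0.005 m and y of cup_clip in the frame of hook_spare_arm between -0.012 and 0.012 m and z of cup_clip in the frame of hook_spare_arm between -0.002 and 0.009 m and angle between each of cup_clip, pot_rest's own z axis and vertical below 0.3 rad and x of pot_rest in the frame of hook_spare_arm between -0.16 and -0.005 m and y of pot_rest in the frame of hook_spare_arm between -0.012 and 0.012 m and z of pot_rest in the frame of hook_spare_arm between -0.002 and 0.009 m and contact force between each of cup_clip, pot_rest, strainer and the fingers below 0.05 N and horizontal distance between strainer_seat and pitcher_rim below 0.009 m and z of strainer_seat in the frame of pitcher between 0.096 and 0.104 m and angle between strainer's own z axis and vertical below 0.09 rad and angle between pitcher's own z axis and vertical below 0.06 rad and height (world z) of pitcher below 0.004 m and linear speed of each of strainer, pitcher below 0.03 m/s and linear speed of each of cup_clip, pot_rest below 0.08 m/s); the robot touches nothing.
It fails at once if a cup, the teapot or the tray is shifted by more than 30 mm (distance of any of cup_a, cup_b, teapot, tray from where it was at the start of the episode above 0.03 m).
It fails at once if a cup or the teapot is tipped (angle between any of cup_a, cup_b, teapot's own z axis and vertical above 0.4 rad).
It fails at once if the glass pitcher is tipped over (angle between pitcher's own z axis and vertical above 0.5 rad).
It fails at once if the strainer is slammed or pressed hard on the glass pitcher (over 40 N) (contact force between strainer and pitcher above 40 N).
It also fails if it takes over 70 s, if anything falls off the work surface, if the arm or the gripper's body presses on something with over 40 N, if the wrist force passes 120 N, or if a joint passes its speed limit or range.

## Working session

There is one attempt and no reset: what is moved stays moved. The work goes in short steps, Python scripts to look and compute and a shell command to move; the robot and the scene stay as the last step left them, time stands still between calls to the robot, and variables do not carry over. Pictures are saved under pics/ and viewed, at most 12 in all, crops included, and the job is handed in when it is done.

```bash
ls; mkdir -p pics; python3 - <<'E'
from cell import env, eyes
import cv2
print(env.state(), env.pinch_z)
for n in ("scene","top"):
    p=eyes.read_camera(n); cv2.imwrite(f"pics/{n}0.png",p["pixels"][:,:,::-1])
    print(n,p["fx"],p["fy"],p["cx"],p["cy"],p["distortion"],p["extrinsics"])
    for t in ["hook_full","hook_spare","hook_full_arm","hook_spare_arm","strainer","strainer_seat","cup_clip","pot_rest","pitcher","pitcher_rim","cup_a","teapot","tray"]:
        print(t,[([round(float(x)) for x in d["centre"]],round(float(d["score"]),2)) for d in eyes.spot_point(t,p)[:4]])
E
```

```text
pics
{'t': 0.0, 'joints': array([-1.37962366e+00,  4.91526064e-01,  1.55943819e+00,  2.49481234e-05,
        1.09168604e+00, -1.05596348e-01]), 'qvel': array([ 0.0002404 , -0.00216613, -0.00040403,  0.00084535, -0.00014424,
        0.00105996]), 'tau': array([-2.24384246e-03, -6.12651229e+01, -2.58181965e+01,  6.92318939e-02,
        4.82232054e-02, -1.25179195e-04]), 'eef_pos': array([ 182.75486842, -597.43823327,  214.08643146]), 'tcp_rot': array([-3.14054323e+00, -1.33479443e-04,  2.96757437e-01]), 'ft_force': array([ 0.43298547, -0.41403156, -0.14575201]), 'moment': array([ 0.00693491, -0.08082026,  0.01721302]), 'grip_force': 0.0, 'opening': 1.0017441084004388} -18.8
scene 371.7587854421566 371.7587854421566 316.0599721132294 195.43979338355146 [0.01864907 0.         0.         0.         0.        ] [[-8.98563667e-01  4.38763153e-01  8.38051768e-03  5.17163270e+02]
 [ 3.16454098e-01  6.61075550e-01 -6.80320455e-01 -1.23568669e+02]
 [-3.04039703e-01 -6.08659193e-01 -7.32866868e-01  1.35665985e+03]
 [ 0.00000000e+00  0.00000000e+00  0.00000000e+00  1.00000000e+00]]
hook_full [([2
[... 774 characters left out ...]
300328e-02 -1.36942278e-01  5.93628867e+02]
 [ 1.37171473e-01  7.22497095e-03 -9.90520967e-01  1.17816991e+03]
 [ 0.00000000e+00  0.00000000e+00  0.00000000e+00  1.00000000e+00]]
hook_full [([186, 351], 0.75)]
hook_spare [([175, 280], 0.85)]
hook_full_arm [([176, 354], 0.77)]
hook_spare_arm [([158, 274], 0.97)]
strainer [([146, 352], 0.92), ([197, 356], 0.69)]
strainer_seat [([194, 357], 0.96), ([157, 346], 0.79), ([155, 316], 0.69)]
cup_clip [([222, 355], 0.64), ([188, 420], 0.35)]
pot_rest [([211, 354], 0.46)]
pitcher [([244, 419], 0.64)]
pitcher_rim [([244, 429], 0.57)]
cup_a [([253, 306], 0.83), ([187, 418], 0.56)]
teapot [([188, 456], 0.97)]
tray [([225, 190], 0.98), ([242, 421], 0.18)]
```

```bash
python3 - <<'E'
import cv2
a=cv2.imread("pics/scene0.png"); b=cv2.imread("pics/top0.png")
cv2.imwrite("pics/s1.png",cv2.resize(a[100:320,220:420],None,fx=2.7,fy=2.7,interpolation=cv2.INTER_CUBIC))
cv2.imwrite("pics/t1.png",cv2.resize(b[110:290,240:490],None,fx=3.2,fy=3.2,interpolation=cv2.INTER_CUBIC))
E
```

```text
(no output)
```

View pics/s1.png

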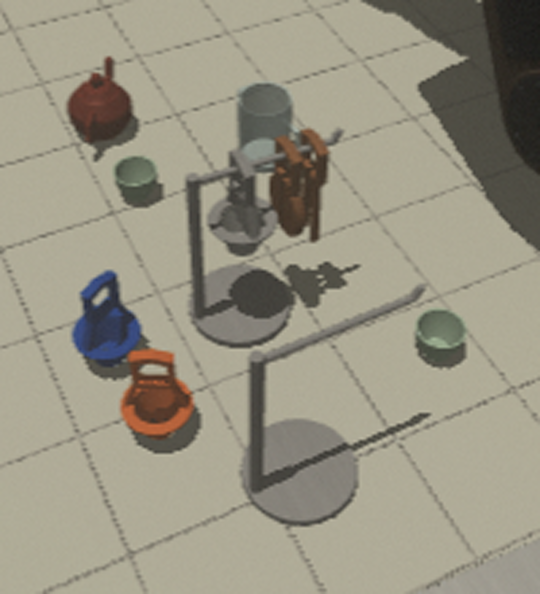

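View pics/t1.png

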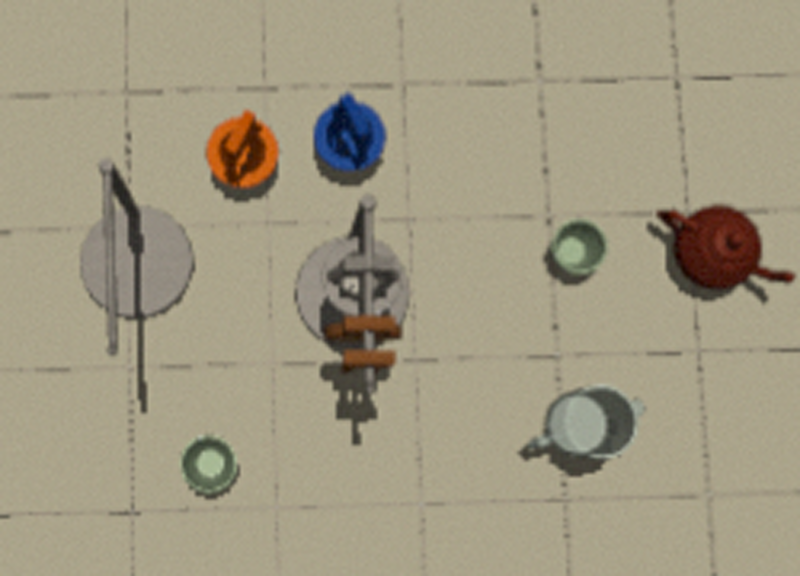

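The top crop shows the pot rest disc (t1 365,326) behind the clip (t1 368,358), with the steel strainer at the back of the crowded hook. The blue and orange look-alikes stand on the counter, and the pitcher is at t1 (595,420). I'll triangulate next.

```bash
cat > h.py <<'E'
from cell import env, eyes
import cv2, numpy as np
def und(p,rc):
    K=np.array([[p["fx"],0,p["cx"]],[0,p["fy"],p["cy"]],[0,0,1]])
    q=cv2.undistortPoints(np.array([[[rc[1],rc[0]]]],float),K,np.array(p["distortion"],float))[0,0]
    return q
def tri(ps,rcs):
    X=cv2.triangulatePoints(*[np.array(p["extrinsics"])[:3] for p in ps],*[und(p,r).reshape(2,1) for p,r in zip(ps,rcs)])[:,0]
    return X[:3]/X[3]
def plane(p,rc,z):
    E=np.array(p["extrinsics"]);R,t=E[:3,:3],E[:3,3];c=-R.T@t
    d=R.T@np.append(und(p,rc),1);return c+d*(z-c[2])/d[2]
def proj(p,X):
    E=np.array(p["extrinsics"]);K=np.array([[p["fx"],0,p["cx"]],[0,p["fy"],p["cy"]],[0,0,1]])
    u=cv2.projectPoints(np.array([X],float),cv2.Rodrigues(E[:3,:3])[0],E[:3,3],K,np.array(p["distortion"],float))[0][0,0];return u[::-1]
def t1(x,y): return (y/3.2+110-.3,x/3.2+240-.3)
def s1(x,y): return (y/2.7+100-.3,x/2.7+220-.3)
E
python3 - <<'E'
from h import *
np.set_printoptions(precision=1,suppress=True)
S=eyes.read_camera("scene");T=eyes.read_camera("top")
P=[S,T]
for n,s,t in [("full post top",s1(194,180),t1(367,203)),("full tip",s1(337,133),t1(370,387)),("spare post top",s1(257,357),t1(106,163)),("spare tip",s1(420,291),t1(112,350)),("clip top",s1(315,139),t1(369,358)),("rest top",s1(289,146),t1(369,326)),("pit rim",s1(265,102),t1(604,420))]:
    print(n,tri(P,[s,t]),"plane228",plane(S,s,228),plane(T,t,228))
def best(n,p,f=eyes.spot_point):
    return [d["centre"] for d in f(n,p)]
for n in ["hook_full_arm","hook_spare_arm","strainer","strainer_seat","cup_clip","pot_rest","pitcher","pitcher_rim"]:
    for s in best(n,S)[:3]:
        for t in best(n,T)[:2]: 
            X=tri(P,[s,t]); e=max(np.abs(proj(S,X)-s).max(),np.abs(proj(T,X)-t).max())
            if e<5: print(n,X,e)
for p,m in ((S,"s"),(T,"t")):
  for n in ["pitcher","cup_clip","pot_rest","strainer"]:
    for d in eyes.cut_out(n,p)[:2]:
        r,c=np.nonzero(d["mask"]);print(m,n,d["centre"],d["score"],r.min(),r.max(),c.min(),c.max())
E
```

```text
full post top [646.3 -11.8 223.2] plane228 [647.7  -6.3 228. ] [646.  -11.8 228. ]
full tip [484.9  -8.2 228.4] plane228 [484.4  -8.3 228. ] [485.2  -8.4 228. ]
spare post top [687.7 217.4 227.4] plane228 [687.3 218.4 228. ] [688.3 216.8 228. ]
spare tip [522.5 213.3 225.9] plane228 [523.4 215.1 228. ] [522.7 212.8 228. ]
clip top [510.2  -8.5 229.1] plane228 [509.7  -9.7 228. ] [510.1  -8.4 228. ]
rest top [538.6 -10.1 228.6] plane228 [539.  -11.5 228. ] [537.7  -9.5 228. ]
pit rim [ 452.5 -244.9   90. ] plane228 [529.5 -86.8 228. ] [ 451.5 -207.8  228. ]
hook_full_arm [648.6 -12.2 217. ] 0.5382983683406337
hook_spare_arm [691.5 208.5 225.9] 0.5457851073944084
hook_spare_arm [ 560.9  -43.9 -146.9] 3.2018270277577585
strainer [761.9 -22.7 108.9] 3.621934916841269
strainer [583.5 -14.3 211.3] 1.2384373546700544
strainer_seat [748.8  97.9  38.4] 0.6050764042618084
strainer_seat [759.5 -13.8  32.7] 1.7268952090970515
cup_clip [515.5  -3.5 247.9] 1.2295435685185794
pot_rest [545.6  -3.4 216.8] 0.3313082245531973
pitcher [ 449.5 -239.2   -7. ] 0.41124186666678497
pitcher_rim [ 443.8 -244.5   95.8] 0.8384487536042684
pitcher_rim [ 448.2 -287.7  -52.3] 0.10041487758564926
pitcher_rim [ 434.5 -263.8   -2.8] 4.591926168399709
s pitcher [141.6, 315.9] 0.8 129 163 308 332
s pitcher [267.9, 327.3] 0.65 205 295 310 376
s cup_clip [164.4, 336.2] 0.78 148 189 332 341
s pot_rest [171.8, 328.7] 0.67 151 187 320 333
s pot_rest [178.1, 309.4] 0.39 155 194 297 322
s strainer [249.1, 276.5] 0.9 230 262 265 291
s strainer [182.1, 311.0] 0.89 157 194 297 322
t pitcher [244.3, 424.0] 0.76 230 253 406 441
t cup_clip [222.8, 354.1] 0.68 219 226 347 362
t cup_clip [201.4, 341.0] 0.39 172 231 333 366
t pot_rest [214.4, 354.0] 0.52 208 215 342 365
t strainer [151.6, 350.8] 0.93 139 161 338 360
t strainer [154.6, 315.5] 0.76 144 167 304 326
```

Hooks: the full post is at (647,-11) with yaw ≈ -0.02, the spare post at (688,217) with yaw ≈ +0.024. The clip is at about (510,-9), the rest at (539,-10). Next I'll turn the tool and travel to above the clip.

```bash
python3 -m inch '[[[0,0,-0.32],0.9,-1],[[0,0,-0.32],0.9,-1],[[0,0,-0.32],0.9,-1],[[0,0,-0.32],0.93,-1],[[0.374,-0.708,0],0,-1],[[0.374,-0.708,0],0,-1],[[0.374,-0.708,0],0,-1],[[0.374,-0.708,0],0,-1],[[0.374,-0.708,0],0,-1],[[0.374,-0.708,0],0,-1]]'; python3 -m inch '[[[0.374,-0.708,0],0,-1],[[0.374,-0.708,0],0,-1],[[0.374,-0.708,0],0,-1],[[0.374,-0.708,0],0,-1],[[0.374,-0.708,0],0,-1],[[0.374,-0.708,0],0,-1],[[0.374,-0.708,0],0,-1],[[0.374,-0.708,0],0,-1],[[0,0,0],0,-1],[[0,0,0],0,-1]]'
```

```text
t: 4.3
eef_pos: [323.0, -344.1, 291.6]
tcp_rot: [3.141, -0.0, -0.02]
ft_force: [-0.3, -0.0, -0.1]
opening: 1.001
grip_force: 0.0
t: 5.55
eef_pos: [508.5, -9.5, 291.3]
tcp_rot: [3.141, 0.0, -0.019]
ft_force: [-0.7, -1.2, -0.8]
opening: 1.001
grip_force: 0.0
```

```bash
python3 -m inch '[[[0.02,0,0.34],0,-1],[[0,0,0.34],0,-1],[[0,0,0.34],0,-1],[[0,0,0.34],0,-1],[[0,0,0.34],0,-1],[[0,0,0],0,-1],[[0,0,0],0,1],[[0,0,0],0,1],[[0,0,0],0,1],[[0,0,0],0,1]]'; python3 - <<'E'
from h import *
p=eyes.read_camera("scene")["pixels"][100:230,230:390,::-1]
cv2.imwrite("pics/s2.png",cv2.resize(p,None,fx=4.5,fy=4.5,interpolation=cv2.INTER_CUBIC))
print(env.state())
E
```

```text
t: 6.8
eef_pos: [510.0, -9.4, 189.7]
tcp_rot: [3.141, -0.001, -0.02]
ft_force: [0.2, 0.5, 0.2]
opening: 0.634
grip_force: 0.0
{'t': 6.85, 'joints': array([-1.47798436e-01,  3.59003448e-01,  1.86712883e+00, -6.71980021e-05,
        9.15156793e-01,  1.44291801e+00]), 'qvel': array([-8.65215007e-04,  1.37004216e-03,  1.15746687e-03, -5.29745440e-04,
       -6.34795268e-05,  2.25047484e-03]), 'tau': array([-3.53080337e-02, -4.90511549e+01, -2.25976610e+01,  3.54577240e-02,
       -7.49493646e-02, -5.07717577e-04]), 'eef_pos': array([510.02949876,  -9.32354741, 189.57851957]), 'tcp_rot': array([ 3.14150109e+00, -2.94311158e-04, -1.98791478e-02]), 'ft_force': array([-0.44687796, -0.23222833, -0.34668496]), 'moment': array([-0.00149121,  0.00223623, -0.01441925]), 'grip_force': 0.0, 'opening': 0.5908315637585049}
```

View pics/s2.png

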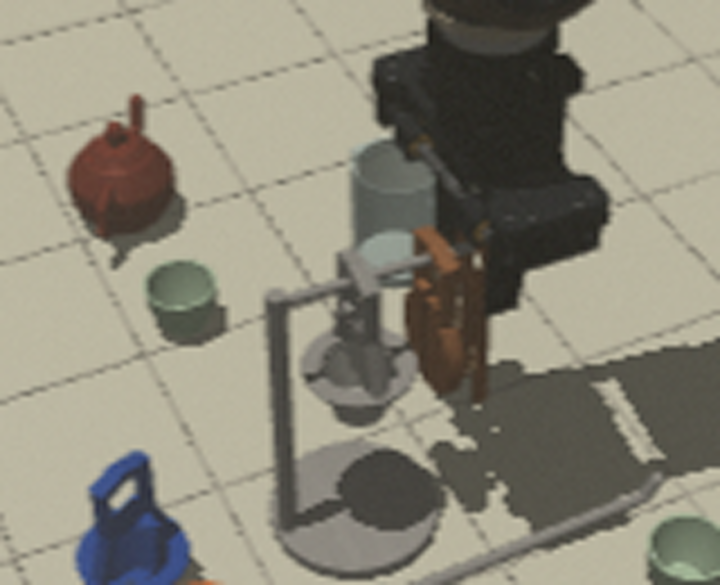

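The picture shows the fingers straddling the clip's loop (around 480,280) while still closing, with the pot rest untouched behind it. I'll finish the grip and lift 18 mm.

```bash
python3 -m inch '[[[0,0,0],0,1],[[0,0,0],0,1],[[0,0,0],0,1],[[0,0,0],0,1],[[0,0,-0.1],0,1],[[0,0,-0.1],0,1],[[0,0,-0.1],0,1],[[0,0,0],0,1],[[0,0,0],0,1],[[-0.02,0,0],0,1]]'
```

```text
t: 8.1
eef_pos: [508.7, -9.4, 207.2]
tcp_rot: [3.142, 0.0, -0.02]
ft_force: [0.6, -0.4, -1.0]
opening: 0.446
grip_force: 30.0
```

```bash
python3 -m inch '[[[-0.2,0,0],0,1],[[-0.27,0,0],0,1],[[-0.27,0,0],0,1],[[-0.27,0,0],0,1],[[0.113,-0.4,0],-0.08,1],[[0.113,-0.65,0],-0.08,1],[[0.113,-0.75,0],-0.08,1],[[0.113,-0.75,0],-0.08,1],[[0.113,-0.65,0],-0.08,1],[[0.113,-0.47,0],-0.1,1]]'; python3 - <<'E'
from h import *
np.set_printoptions(precision=1,suppress=True)
S=eyes.read_camera("scene");T=eyes.read_camera("top")
print(env.state()["eef_pos"])
for n in ["cup_clip","hook_spare_arm"]:
  for s in eyes.spot_point(n,S)[:3]:
    for t in eyes.spot_point(n,T)[:2]:
      s_,t_=s["centre"],t["centre"];X=tri([S,T],[s_,t_]); e=np.abs(proj(S,X)-s_).max()
      if e<5: print(n,X,e)
cv2.imwrite("pics/s3.png",np.hstack([cv2.resize(S["pixels"][160:310,290:390,::-1],None,fx=4,fy=4),cv2.resize(T["pixels"][140:290,240:340,::-1],None,fx=4,fy=4)]))
E
```

```text
t: 9.35
eef_pos: [488.7, 213.3, 207.5]
tcp_rot: [3.142, -0.0, 0.025]
ft_force: [0.2, 0.3, -1.1]
opening: 0.45
grip_force: 30.0
[489.  213.8 207.3]
hook_spare_arm [684.6 207.5 228.6] 0.22905711960396502
```

View pics/s3.png

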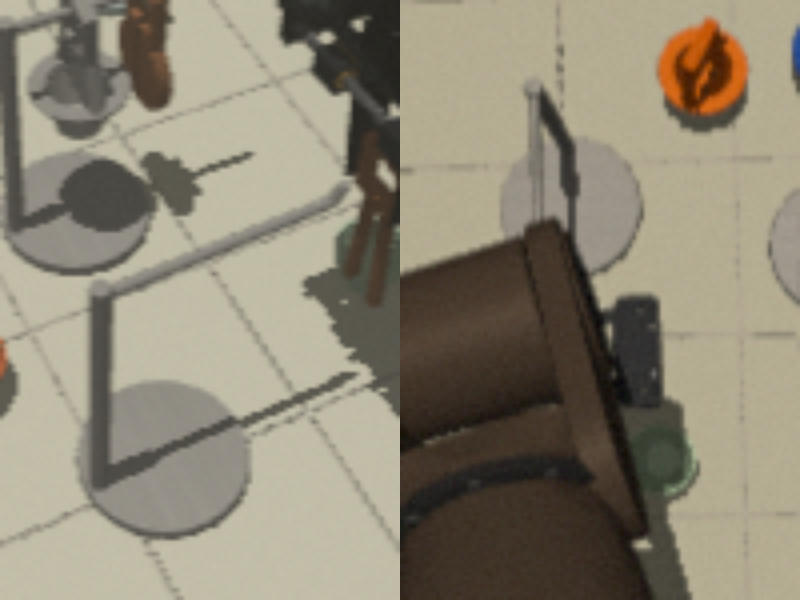

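The scene view shows the clip held just in front of the spare tip (343,190), and the spare post top agrees with my earlier estimate. I'll slide it in.

```bash
python3 -m inch '[[[0.15,0,0],0,1],[[0.2,0,0],0,1],[[0.2,0,0],0,1],[[0.2,0,0],0,1],[[0.3,0,0],0,1],[[0.35,0,0],0,1],[[0.4,0,0],0,1],[[0.4,0,0],0,1],[[0.2,0,0],0,1],[[0,0,0],0,1]]'
```

```text
t: 10.9
eef_pos: [633.6, 215.2, 206.8]
tcp_rot: [3.141, 0.001, 0.023]
ft_force: [-0.0, -0.1, -1.5]
opening: 0.443
grip_force: 30.0
```

```bash
python3 -m inch '[[[0,0,0.1],0,1],[[0,0,0.1],0,1],[[0,0,0.08],0,1],[[0,0,0],0,1],[[0,0,0],0,0.1],[[0,0,0],0,-0.3],[[0,0,0],0,-1],[[0,0,0],0,-1],[[0,0,0],0,-1],[[0,0,0],0,-1]]'; python3 - <<'E'
from h import *
S=eyes.read_camera("scene")
cv2.imwrite("pics/s4.png",cv2.resize(S["pixels"][150:310,290:400,::-1],None,fx=3.7,fy=3.7))
E
```

```text
t: 12.15
eef_pos: [633.3, 215.3, 190.6]
tcp_rot: [3.141, -0.0, 0.024]
ft_force: [0.2, -0.0, -0.5]
opening: 0.909
grip_force: 0.0
```

View pics/s4.png

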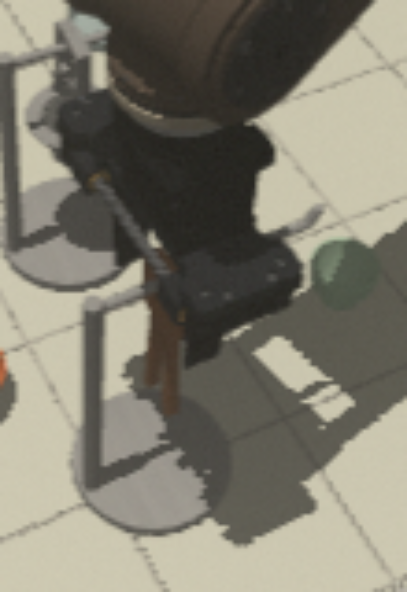

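The clip hangs on the spare arm (160,340 in the crop), released. Now the pot rest.

```bash
python3 -m inch '[[[0,0,-0.3],0,-1],[[0,0,-0.6],0,-1],[[0,0,-0.75],0,-1],[[-0.223,0.4,0],0.07,-1],[[-0.223,0.6,0],0.07,-1],[[-0.223,0.65,0],0.07,-1],[[-0.223,0.65,0],0.07,-1],[[-0.223,0.65,0],0.07,-1],[[-0.223,0.5,0],0.07,-1],[[-0.223,0.3,0],0.08,-1]]'; python3 - <<'E'
from h import *
np.set_printoptions(precision=1,suppress=True)
S=eyes.read_camera("scene")
print(env.state()["eef_pos"],env.state()["tcp_rot"])
cv2.imwrite("pics/s5.png",cv2.resize(S["pixels"][130:290,270:400,::-1],None,fx=3.7,fy=3.7))
for n in ["cup_clip","pot_rest","strainer"]:
  for d in eyes.spot_point(n,S)[:3]: print(n,d["centre"],d["score"],plane(S,d["centre"],224))
E
```

```text
t: 13.45
eef_pos: [540.6, -11.3, 290.7]
tcp_rot: [3.141, -0.001, -0.021]
ft_force: [-0.2, -0.8, -0.5]
opening: 1.001
grip_force: 0.0
[539.3 -12.3 290.6] [ 3.1 -0.  -0. ]
cup_clip [225.3, 332.2] 0.95 [641.1 215.8 224. ]
pot_rest [144.8, 258.3] 0.57 [ 695.6 -134.4  224. ]
pot_rest [156.5, 326.2] 0.55 [543.4  -6.  224. ]
strainer [159.8, 313.9] 0.77 [580.2  -8.3 224. ]
strainer [207.0, 257.5] 0.74 [778.4  87.3 224. ]
strainer [232.0, 275.5] 0.57 [767.3 176.8 224. ]
```

View pics/s5.png

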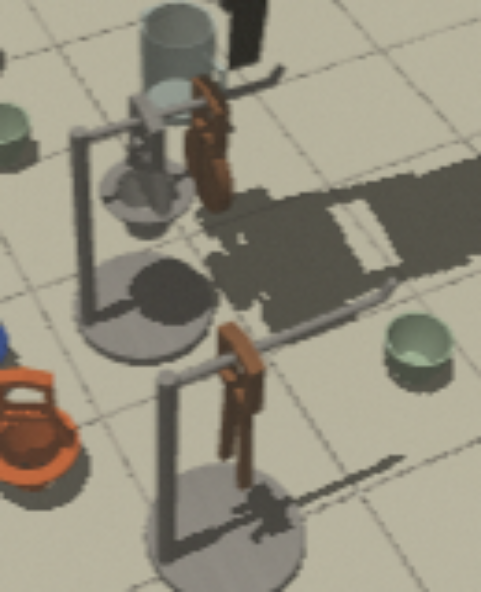

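The clip hangs nicely on the spare arm (240,360 in the crop) and the pot rest is below the gripper on the full hook. Descend and close.

```bash
python3 -m inch '[[[0,-0.03,0.25],0,-1],[[0,0,0.4],0,-1],[[0,0,0.4],0,-1],[[0,0,0.4],0,-1],[[0,0,0.24],0,-0.3],[[0,0,0],0,1],[[0,0,0],0,1],[[0,0,0],0,1],[[0,0,0],0,1],[[0,0,0],0,1]]'; python3 -m inch '[[[0,0,0],0,1],[[0,0,0],0,1],[[0,0,0],0,1],[[0,0,-0.1],0,1],[[0,0,-0.1],0,1],[[0,0,-0.1],0,1],[[0,0,0],0,1],[[0,0,0],0,1],[[0,0,0],0,1],[[0,0,0],0,1]]'
```

```text
t: 14.9
eef_pos: [541.2, -8.4, 188.6]
tcp_rot: [3.141, -0.001, -0.02]
ft_force: [0.5, 0.7, 2.2]
opening: 0.445
grip_force: 30.0
t: 16.15
eef_pos: [541.0, -8.3, 206.1]
tcp_rot: [3.142, 0.0, -0.02]
ft_force: [-0.3, 0.0, -0.9]
opening: 0.444
grip_force: 30.0
```

```bash
python3 -m inch '[[[-0.3,0,0],0,1],[[-0.4,0,0],0,1],[[-0.45,0,0],0,1],[[-0.4,0,0],0,1],[[0.113,-0.4,0],-0.08,1],[[0.113,-0.65,0],-0.08,1],[[0.113,-0.75,0],-0.08,1],[[0.113,-0.75,0],-0.08,1],[[0.113,-0.65,0],-0.08,1],[[0.113,-0.47,0],-0.1,1]]'
```

```text
t: 17.4
eef_pos: [489.3, 215.3, 206.1]
tcp_rot: [3.142, 0.0, 0.025]
ft_force: [-0.7, -0.4, -0.5]
opening: 0.44
grip_force: 30.0
```

```bash
python3 - <<'E'
from cell import env
s=env.state();print(s["eef_pos"],s["tcp_rot"],s["opening"],s["ft_force"])
E
```

```text
[489.27271467 215.29940292 206.09025525] [3.14157737e+00 3.13658888e-05 2.49181844e-02] 0.4403020833732232 [-0.66897303 -0.42950246 -0.51129753]
```

```bash
python3 -m inch '[[[0.05,0.04,0],0,1],[[0.15,0,0],0,1],[[0.2,0,0],0,1],[[0.2,0,0],0,1],[[0.2,0,0],0,1],[[0.25,0,0],0,1],[[0.25,0,0],0,1],[[0.2,0,0],0,1],[[0,0,0],0,1],[[0,0,0],0,1]]'; python3 -m inch '[[[0,0,0.1],0,1],[[0,0,0.1],0,1],[[0,0,0.08],0,1],[[0,0,0],0,1],[[0,0,0],0,0.1],[[0,0,0],0,-0.3],[[0,0,0],0,-1],[[0,0,0],0,-1],[[0,0,0],0,-1],[[0,0,0],0,-1]]'
```

```text
t: 18.65
eef_pos: [579.0, 213.3, 206.1]
tcp_rot: [3.141, 0.0, 0.024]
ft_force: [-0.3, 0.6, -1.0]
opening: 0.443
grip_force: 30.0
t: 19.9
eef_pos: [579.3, 213.3, 189.4]
tcp_rot: [3.142, 0.0, 0.024]
ft_force: [0.3, -0.6, 0.0]
opening: 0.917
grip_force: 0.0
```

```bash
python3 -m inch '[[[0,0,-0.25],0,-1],[[0,0,-0.5],0,-1],[[0,0,-0.6],0,-1],[[0,0,-0.35],0,-1],[[0,0.3,0],0,-1],[[0,0.4,0],0,-1],[[0,0.4,0],0,-1],[[0,0,0],0,-1],[[0,0,0],0,-1],[[0,0,0],0,-1]]'; python3 - <<'E'
from h import *
np.set_printoptions(precision=1,suppress=True)
S=eyes.read_camera("scene");T=eyes.read_camera("top")
cv2.imwrite("pics/s6.png",np.hstack([cv2.resize(S["pixels"][125:285,280:380,::-1],None,fx=3.7,fy=3.7),cv2.resize(T["pixels"][150:270,330:450,::-1],None,fx=592/120,fy=592/120)[:,:420]]))
cv2.imwrite("pics/T6.png",T["pixels"][:,:,::-1]);cv2.imwrite("pics/S6.png",S["pixels"][:,:,::-1])
for n in ["cup_clip","pot_rest"]:
  for d in eyes.spot_point(n,S)[:2]: print(n,d["centre"],d["score"],plane(S,d["centre"],224))
for n in ["strainer","strainer_seat","pitcher","pitcher_rim"]:
  for s in eyes.spot_point(n,S)[:3]:
    for t in eyes.spot_point(n,T)[:3]:
      s_,t_=s["centre"],t["centre"];X=tri([S,T],[s_,t_]); e=np.abs(proj(S,X)-s_).max()
      if e<5: print(n,X,e)
for p,m in ((S,"s"),(T,"t")):
  for n in ["pitcher"]:
    for d in eyes.cut_out(n,p)[:1]:
        r,c=np.nonzero(d["mask"]);print(m,n,d["centre"],d["score"],r.min(),r.max(),c.min(),c.max())
E
```

```text
t: 21.15
eef_pos: [580.8, 147.8, 291.2]
tcp_rot: [3.142, 0.0, 0.024]
ft_force: [0.1, -1.1, 0.0]
opening: 1.002
grip_force: 0.0
pot_rest [218.3, 352.4] 0.74 [588.2 217.8 224. ]
strainer [760.7 -13.5 113.3] 0.814852125301968
strainer [585.5 -10.5 210.8] 1.605276815805837
strainer [740.1  98.8 115.1] 1.740636686012806
strainer_seat [596.8 -15.1 147.8] 0.4011184553446583
strainer_seat [754.2  -3.9  51.9] 0.5113720863004687
strainer_seat [750.8 110.8  52.8] 1.072456176425817
pitcher [ 444.1 -256.2  -26.2] 0.12430176668749482
pitcher_rim [ 450.1 -235.   112.1] 1.0650196918889492
s pitcher [269.0, 327.9] 0.24 206 294 310 376
t pitcher [241.9, 426.3] 0.63 230 252 407 440
```

View pics/s6.png

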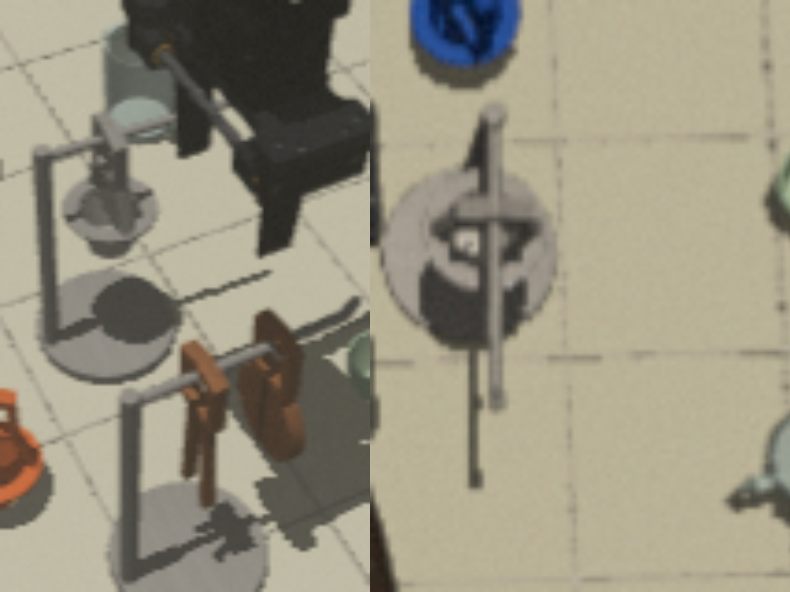

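The picture shows both wooden pieces hanging on the spare arm (205,375 and 275,345), let go. The strainer is alone, its bar at (111,133) in the scene half and (492,208) in the top half. Next I refine the strainer and fit the pitcher with overlaid circles.

```bash
python3 - <<'E'
from h import *
np.set_printoptions(precision=1,suppress=True)
S=eyes.read_camera("scene");T=eyes.read_camera("top")
s=(125+133/3.7-.4,280+111/3.7-.4);t=(150+208/4.933-.4,330+122/4.933-.4)
print("strainer bar",tri([S,T],[s,t]),plane(S,s,231),plane(T,t,231))
A=cv2.imread("pics/scene0.png");B=cv2.imread("pics/top0.png")
out=[]
for p,I,(r0,c0) in ((S,A,(110,290)),(T,B,(215,395))):
    f=8;Z=cv2.resize(I[r0:r0+60,c0:c0+50],None,fx=f,fy=f,interpolation=cv2.INTER_CUBIC)
    for z,r,c in ((100,36,(0,0,255)),(0,34,(0,255,0))):
        pts=[((proj(p,(450+r*np.cos(a),-244+r*np.sin(a),z))-(r0,c0)+.5)*f)[::-1] for a in np.linspace(0,6.28,60)]
        cv2.polylines(Z,[np.int32(pts)],True,c,1)
    out.append(Z)
cv2.imwrite("pics/p7.png",np.hstack(out))
E
```

```text
strainer bar [593.2  -9.6 225.4] [595.5  -3.6 231. ] [592.7  -9.4 231. ]
```

View pics/p7.png

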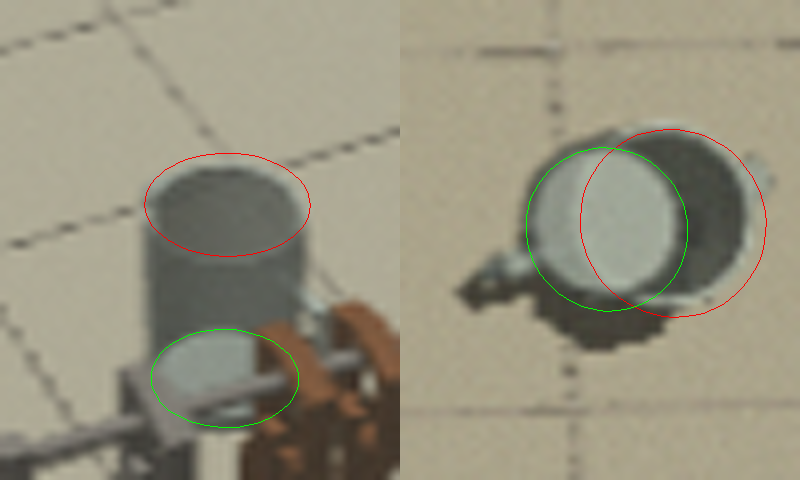

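Compared with the red overlay, the rim sits about 1 px up and left in the top view and about 0.7 px lower in the scene view. That puts the pitcher axis at ≈ (453.5,-240.6). The strainer is at (593,-9.5).

```bash
python3 -m inch '[[[0.03,0.2,0],0.06,-1],[[0.03,0.4,0],0.06,-1],[[0.03,0.5,0],0.07,-1],[[0.03,0.5,0],0.07,-1],[[0.03,0.5,0],0.07,-1],[[0.03,0.35,0],0.07,-1],[[0.02,0.17,0],0.1,-1],[[0,0,0],0,-1],[[0,0,0.2],0,-1],[[0,0,0.2],0,-1]]'; python3 -m inch '[[[0,0,0.35],0,-1],[[0,0,0.35],0,-1],[[0,0,0.35],0,-1],[[0,0,0.25],0,-0.3],[[0,0,0],0,-0.3],[[0,0,0],0,1],[[0,0,0],0,1],[[0,0,0],0,1],[[0,0,0],0,1],[[0,0,0],0,1]]'
```

```text
t: 23.45
eef_pos: [593.8, -9.0, 266.3]
tcp_rot: [-3.142, 0.0, -0.019]
ft_force: [-0.0, -0.3, -1.0]
opening: 0.999
grip_force: 0.0
t: 24.7
eef_pos: [594.2, -9.8, 189.9]
tcp_rot: [3.141, -0.001, -0.02]
ft_force: [-0.6, -0.9, 4.1]
opening: 0.444
grip_force: 30.0
```

```bash
python3 -m inch '[[[0,0,0],0,1],[[0,0,0],0,1],[[0,0,-0.1],0,1],[[0,0,-0.1],0,1],[[0,0,-0.1],0,1],[[-0.2,0,0],0,1],[[-0.4,0,0],0,1],[[-0.4,0,0],0,1],[[-0.4,0,0],0,1],[[-0.4,0,0],0,1]]'
```

```text
t: 25.95
eef_pos: [484.3, -7.4, 207.3]
tcp_rot: [3.142, 0.0, -0.02]
ft_force: [-0.4, 0.5, -1.4]
opening: 0.445
grip_force: 30.0
```

```bash
python3 -m inch '[[[-0.38,0,0],0,1],[[-0.35,0,0],0,1],[[0,0,-0.2],0,1],[[0.05,0.3,-0.1],0,1],[[0.05,0.6,0],0,1],[[0.05,0.75,0],0,1],[[0.05,0.8,0],0,1],[[0.05,0.75,0],0,1],[[0.05,0.5,0],0,1],[[0,0.2,0],0,1]]'; python3 - <<'E'
from h import *
np.set_printoptions(precision=1,suppress=True)
S=eyes.read_camera("scene");T=eyes.read_camera("top")
s=env.state();print(s["eef_pos"],s["tcp_rot"]);e=s["eef_pos"]
out=[]
for p,(r0,c0) in ((S,(90,290)),(T,(205,395))):
    f=8;Z=cv2.resize(np.ascontiguousarray(p["pixels"][r0:r0+70,c0:c0+50,::-1]),None,fx=f,fy=f,interpolation=cv2.INTER_CUBIC)
    for x,y,z,r,c in ((453.5,-240.6,100,36,(0,0,255)),(e[0],e[1],e[2]-43.6,38,(0,255,0))):
        pts=[((proj(p,(x+r*np.cos(a),y+r*np.sin(a),z))-(r0,c0)+.5)*f)[::-1] for a in np.linspace(0,6.28,60)]
        cv2.polylines(Z,[np.int32(pts)],True,c,1)
    out.append(Z)
cv2.imwrite("pics/p8.png",np.hstack(out))
E
```

```text
t: 27.2
eef_pos: [455.9, -242.7, 225.8]
tcp_rot: [3.141, -0.001, -0.022]
ft_force: [-0.6, 0.3, -1.1]
opening: 0.446
grip_force: 30.0
[ 455.7 -241.6  225.6] [ 3.1 -0.  -0. ]
```

View pics/p8.png

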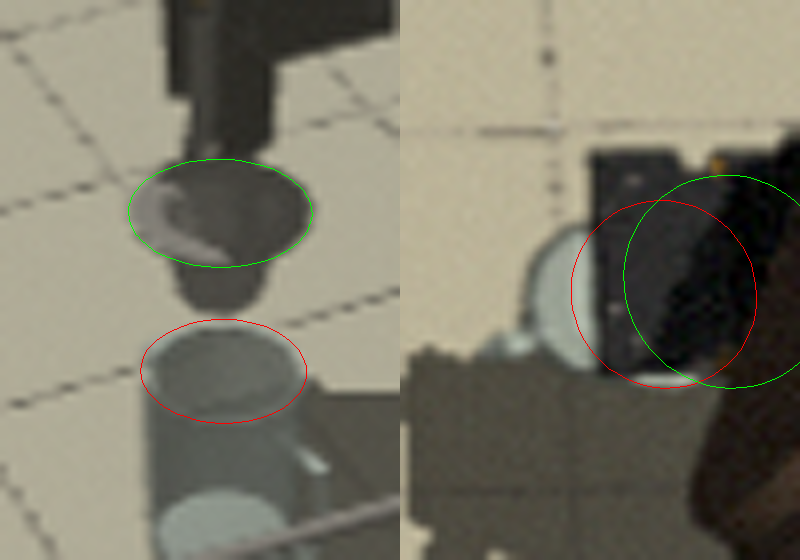

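The green circle fits the strainer's flange (220,213), and the red one fits the pitcher rim (224,371). The strainer is centred within about 2 mm, so I'll descend to just above seating.

```bash
python3 -m inch '[[[-0.015,0,0.15],0,1],[[0,0,0.25],0,1],[[0,0,0.2],0,1],[[0,0,0.12],0,1],[[0,0,0.1],0,1],[[0,0,0.1],0,1],[[0,0,0.1],0,1],[[0,0,0.1],0,1],[[0,0,0.1],0,1],[[0,0,0],0,1]]'; python3 - <<'E'
from h import *
S=eyes.read_camera("scene")
s=env.state();print(s["eef_pos"],s["ft_force"],s["moment"])
cv2.imwrite("pics/p9.png",cv2.resize(S["pixels"][100:170,285:355,::-1],None,fx=8,fy=8,interpolation=cv2.INTER_CUBIC))
E
```

```text
t: 28.55
eef_pos: [454.5, -240.9, 151.8]
tcp_rot: [-3.141, 0.001, -0.02]
ft_force: [-0.1, 0.0, -1.8]
opening: 0.445
grip_force: 30.0
[ 454.62715204 -241.01341704  152.09965277] [ 0.3105451  -0.10331944 -0.67908144] [0.04510016 0.03037697 0.01279432]
```

View pics/p9.png

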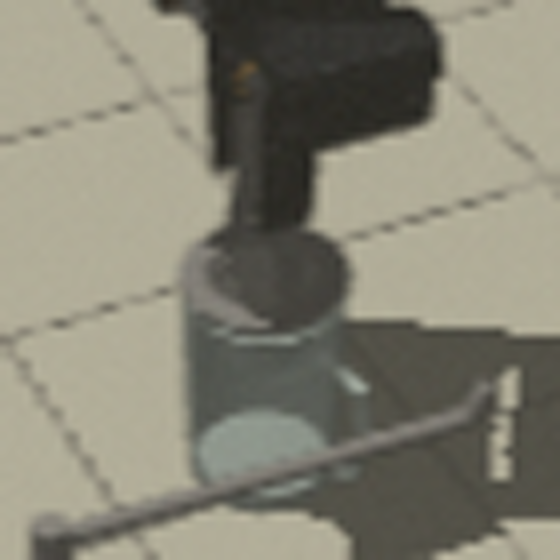

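The basket is in the mouth with the flange just above the rim (265,285), centred and with no contact force. I'll lower in small steps.

```bash
python3 -m inch '[[[0,0,0.015],0,1],[[0,0,0.015],0,1],[[0,0,0.015],0,1],[[0,0,0.015],0,1],[[0,0,0.01],0,1],[[0,0,0],0,1],[[0,0,0],0,1],[[0,0,0],0,1],[[0,0,0],0,1],[[0,0,0],0,1]]'
```

```text
t: 29.85
eef_pos: [454.7, -241.0, 148.0]
tcp_rot: [3.142, -0.0, -0.02]
ft_force: [-0.4, -0.1, -1.9]
opening: 0.448
grip_force: 30.0
```

```bash
python3 -m inch '[[[0,0,0.01],0,1],[[0,0,0.01],0,1],[[0,0,0.01],0,1],[[0,0,0],0,1],[[0,0,0],0,1],[[0,0,0],0,1],[[0,0,0],0,1],[[0,0,0],0,1],[[0,0,0],0,1],[[0,0,0],0,1]]'
```

```text
t: 31.1
eef_pos: [454.6, -241.0, 146.2]
tcp_rot: [3.142, 0.0, -0.02]
ft_force: [1.2, -1.2, -1.8]
opening: 0.448
grip_force: 30.0
```

```bash
python3 -m inch '[[[0,0,0.01],0,1],[[0,0,0],0,1],[[0,0,0.01],0,1],[[0,0,0],0,1],[[0,0,0],0,1],[[0,0,0],0,1],[[0,0,0],0,1],[[0,0,0],0,1],[[0,0,0],0,1],[[0,0,0],0,1]]'
```

```text
t: 32.35
eef_pos: [454.9, -241.2, 145.6]
tcp_rot: [3.141, -0.001, -0.02]
ft_force: [-0.7, 0.9, 5.8]
opening: 0.447
grip_force: 30.0
```

Contact is about 7 N, so it is seated. Release and retreat.

```bash
python3 -m inch '[[[0,0,-0.008],0,1],[[0,0,0],0,1],[[0,0,0],0,0.05],[[0,0,0],0,-0.1],[[0,0,0],0,-0.4],[[0,0,0],0,-0.8],[[0,0,0],0,-1],[[0,0,0],0,-1],[[0,0,0],0,-1],[[0,0,0],0,-1]]'; python3 -m inch '[[[0,0,-0.1],0,-1],[[0,0,-0.3],0,-1],[[0,0,-0.5],0,-1],[[0,0,-0.7],0,-1],[[0,0,-0.7],0,-1],[[0,0,-0.5],0,-1],[[0,0.5,0],0,-1],[[0,0.8,0],0,-1],[[0,0.8,0],0,-1],[[0,0.8,0],0,-1]]'; python3 - <<'E'
from h import *
np.set_printoptions(precision=1,suppress=True)
S=eyes.read_camera("scene");T=eyes.read_camera("top")
f=4
cv2.imwrite("pics/p10.png",np.hstack([cv2.resize(S["pixels"][115:265,285:385,::-1],None,fx=f,fy=f),cv2.resize(T["pixels"][150:300,380:480,::-1],None,fx=f,fy=f)]))
E
```

```text
t: 33.6
eef_pos: [454.7, -241.0, 145.5]
tcp_rot: [3.142, -0.0, -0.02]
ft_force: [-1.2, -0.3, 0.0]
opening: 0.993
grip_force: 0.0
t: 34.85
eef_pos: [451.0, -416.4, 314.1]
tcp_rot: [3.141, -0.0, -0.02]
ft_force: [0.7, -0.3, 0.8]
opening: 0.995
grip_force: 0.0
```

View pics/p10.png

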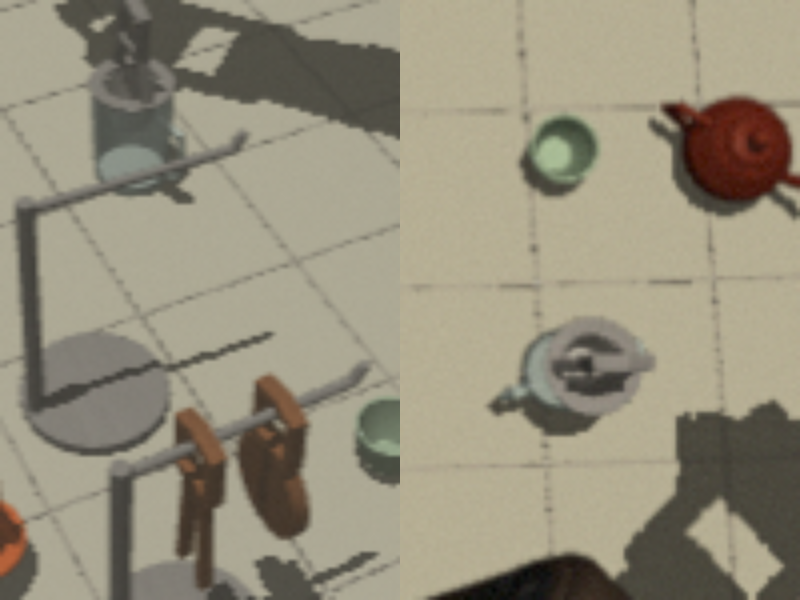

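The strainer sits flat and centred on the pitcher rim (130,80 in the scene half; 595,365 in the top half). The clip and rest hang on the spare arm (205,450 and 275,430), and the cups and teapot are unmoved. Handing in.

```bash
python3 -c "
from cell import env
print(env.job_done())"
```

```text
the job is handed in; nothing more can be done
None
```

I handed the job in at about 35 s on the robot's clock: the clip and pot rest hang on the once-empty hook, and the strainer sits flat on the rim of the upright pitcher, all let go; the last pictures agree, but no verdict came back.

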